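Sort the bearings of a stripped gearbox into the parts dishes

ROBOT

A 6-joint arm with a two-finger parallel gripper is mounted at the origin on the work surface. World frame = base frame: x ahead of the robot, y to its left, z up, the work surface at z = 0. Lengths are in m, angles in degrees, forces in N, time in s.
With the tool pointing down it reaches from about 0.3 to 0.75 m from the base axis. Payload 8.5 kg.
Tool frame: the origin (TCP) lies between the finger pads; the fingertips stand env.finger_overhang ahead of it and the grasp point (between the pads) lies 2 mm behind it (env.finger_overhang is the distance from the TCP to the fingertips, in m); z points along the fingers, y is the line along which they close (so a half turn about z gives the same grasp; the last joint's range is limited). The gripper opens to 85 mm and grips with 20 to 120 N. Pads are 22 mm wide; open, the fingers measure 114 mm over their backs; the gripper's body (76 mm by 85 mm) begins 54 mm behind the grasp point. The pads swing forward as they close: fully open they stand 13 mm farther back than shut.
Start: joints at [-75.705, 21.807, 74.336, -0, 83.858, -12.336], TCP at [0.247, -0.492, 0.248] pointing down, gripper open.
Joint ranges: [-178.18, 178.18], [-50.72, 133.34], [12.68, 142.11], [-81.47, 261.47], [9.98, 163.14], [-165.26, 165.26]. Speed limits (degrees/s): [136.94, 136.94, 180, 180, 180, 180].

INTERFACE

Orientations are given as a 3x3 rotation matrix whose columns are the frame's x, y, z axes.
In Python, from rig import env gives the robot as it stands. The module is installed in compiled form; this text tells all that it offers.
- The arm moves only by the tool jog_arm, never from a script. Its arguments are lists of equal length, an entry for each row: "hand": the finger opening in m, from 0 to 0.0854; "travel": the shift along the world's x, y, z in m, a list of three; "yaw": the turn about the world's z in rad. A call has exactly 5 rows; each row shifts and turns the commanded pose from where the row before left it; what a row does not reach is not made up. A row lasts 1/8 s, in which the tool goes at most 62.5 mm and 10.7 degrees, less where a joint would pass 70% of its speed; a pose out of reach is approached as far as the arm can. A call is refused whole if a number of a shift passes 0.0625 or a number of a turn 0.188, either way. A call with a gripper value outside its range is refused whole. The fingers move at their own pace and stop on an object; "grip_force" is the grip in N (left out, the last holds). Time passes only in rows, so rows that do not move let the fingers close, or fill a call up. It gives the time, the measured TCP pose, the force, the opening and the grip force at its end, in the units of the state.
- env.observe(): the state, without advancing time (a new reading comes with each control period).
- env.get_image(name): name is "side" or "top"; returns the picture (480x640x3 uint8, red, green, blue); there is no depth.
- env.calibration(name): a dict with "fx", "fy", "cx", "cy" (pixels), "k1" (the pictures are not rectified: a ray, as slopes to the right and down, at radius r is drawn at 1 + k1 r^2 times it, then the intrinsics apply), "position" and "rotation" of the camera in the world. Camera axes: x right, y down, z forward; pixel columns grow to the right and rows downward; lengths in m; the calibration is good to about 2 mm. A picture is of the moment at which its call begins. calibration takes no time and is no camera call.
- env.close_job(): hands the job in; it is judged then, once.
The state is a dict: "time_s": time; "q": joint angles; "qvel": joint speeds; "joint_efforts": joint torques, N m; "position": TCP position; "tool_rot": TCP orientation; "ft_force": force on the tool from outside, world axes, zero at the start; "wrist_torque": the same for the moment, N m; "grip_width": finger opening in m; "gripper_force": force on a finger pad.
Only numpy, scipy, OpenCV 4.12 (cv2) and the standard library are available. Lean on these libraries where they do the work, as an engineer would, in place of code of your own. Each camera call takes 0.05 s, during which the arm holds its last target. There are 200 camera calls.

TASK

A power tool's gearbox has been stripped and its parts lie mixed on the bench: pick out the four ball bearings and lay each flat in its own dish, centred on the round magnet in the middle: the largest in the red dish, the second largest in the yellow, the third largest in the green and the smallest in the blue. Bearings must not be dropped, so set each one down gently on the dish's floor. Leave the toothed gear and the bronze bush where they lie.

Things in the scene. Friction and masses are not known exactly. Their poses are not given: they have to be found in the camera images.
- bearing_xl: the largest ball bearing: a bright steel ring, outer diameter 52 mm, bore 20 mm, 15 mm high, with a black annular seal between its steel outer and inner rings; about 140 g, lying flat and loose on the bench. Origin: centre of its underside; z is its axis (up). Grip it across its outer diameter, from above.
- bearing_l: the second largest ball bearing: a bright steel ring, outer diameter 42 mm, bore 15 mm, 13 mm high, with a black annular seal between its steel outer and inner rings; about 80 g, lying flat and loose on the bench. Origin: centre of its underside; z is its axis (up). Grip it across its outer diameter, from above.
- bearing_m: the third largest ball bearing: a bright steel ring, outer diameter 32 mm, bore 12 mm, 10 mm high, with a black annular seal between its steel outer and inner rings; about 37 g, lying flat and loose on the bench. Origin: centre of its underside; z is its axis (up). Grip it across its outer diameter, from above.
- bearing_s: the smallest ball bearing: a bright steel ring, outer diameter 22 mm, bore 8 mm, 7 mm high, with a black annular seal between its steel outer and inner rings; about 13 g, lying flat and loose on the bench. Origin: centre of its underside; z is its axis (up). Grip it across its outer diameter, from above.
- dish_red: red round magnetic parts dish, fixed to the bench: 112 mm over its rim, 104 mm inside, flat floor 3 mm above the bench, rim top 8 mm above the bench; a flat round silvery magnet, 40 mm across, shows in the middle of the floor (it exerts no pull worth counting). Origin: centre of its underside, on the bench; z up.
- dish_yellow: yellow round magnetic parts dish, fixed to the bench: 112 mm over its rim, 104 mm inside, flat floor 3 mm above the bench, rim top 8 mm above the bench; a flat round silvery magnet, 40 mm across, shows in the middle of the floor (it exerts no pull worth counting). Origin: centre of its underside, on the bench; z up.
- dish_green: green round magnetic parts dish, fixed to the bench: 112 mm over its rim, 104 mm inside, flat floor 3 mm above the bench, rim top 8 mm above the bench; a flat round silvery magnet, 40 mm across, shows in the middle of the floor (it exerts no pull worth counting). Origin: centre of its underside, on the bench; z up.
- dish_blue: blue round magnetic parts dish, fixed to the bench: 112 mm over its rim, 104 mm inside, flat floor 3 mm above the bench, rim top 8 mm above the bench; a flat round silvery magnet, 40 mm across, shows in the middle of the floor (it exerts no pull worth counting). Origin: centre of its underside, on the bench; z up.
- gear: dark steel gear wheel with 18 teeth all round, 49 mm over the teeth, 10 mm thick, hub 24 mm across rising to 18 mm; loose on the bench, not a bearing. Origin: centre of its underside; z up. The four bearings, the gear and the bush lie between the dishes, at least 25 mm of bare bench between any two; all other things (tools, bins, vice) stand at the back and sides of the bench, at least 80 mm from every dish, bearing, gear and bush.
- bush: plain bronze-yellow bush (a tube): 28 mm outside, 18 mm bore, 22 mm high, standing on end loose on the bench; not a bearing. Origin: centre of its underside; z up.
Not all that is in view belongs to the job. Several things have the shape of the dish_red; the one meant has the colours described above.

How it is judged (in metres and radians):
At the end, for the whole second after the job is handed in: Each bearing lies flat (within 0.1 rad) on the floor of its own dish (largest red, second yellow, third green, smallest blue), its centre within 15 mm of the dish's centre, its underside less than 7 mm above the bench, released and at rest; the gear and the bush are within 20 mm of where they began (horizontal distance between bearing_xl and dish_red below 0.015 m and z of bearing_xl in the frame of dish_red below 0.007 m and angle between each of bearing_xl, bearing_l, bearing_m, bearing_s's own z axis and vertical below 0.1 rad and linear speed of each of bearing_xl, bearing_l, bearing_m, bearing_s below 0.02 m/s and horizontal distance between bearing_l and dish_yellow below 0.015 m and z of bearing_l in the frame of dish_yellow below 0.007 m and horizontal distance between bearing_m and dish_green below 0.015 m and z of bearing_m in the frame of dish_green below 0.007 m and horizontal distance between bearing_s and dish_blue below 0.015 m and z of bearing_s in the frame of dish_blue below 0.007 m and distance of each of gear, bush from where it was at the start of the episode below 0.02 m); the robot touches nothing.
It fails at once if the gear or the bush is disturbed (moved more than 20 mm) (distance of any of gear, bush from where it was at the start of the episode above 0.02 m).
It fails at once if the largest bearing is dropped or thrown (faster than 0.7 m/s within 30 mm of the bench, a free fall of about 25 mm) (linear speed of bearing_xl above 0.7 m/s and height (world z) of bearing_xl below 0.03 m).
It fails at once if the second largest bearing is dropped or thrown (faster than 0.7 m/s within 30 mm of the bench, a free fall of about 25 mm) (linear speed of bearing_l above 0.7 m/s and height (world z) of bearing_l below 0.03 m).
It fails at once if the third largest bearing is dropped or thrown (faster than 0.7 m/s within 30 mm of the bench, a free fall of about 25 mm) (linear speed of bearing_m above 0.7 m/s and height (world z) of bearing_m below 0.03 m).
It fails at once if the smallest bearing is dropped or thrown (faster than 0.7 m/s within 30 mm of the bench, a free fall of about 25 mm) (linear speed of bearing_s above 0.7 m/s and height (world z) of bearing_s below 0.03 m).
It also fails if it takes over 99 s, if anything falls off the work surface, if the arm or the gripper's body presses on something with over 40 N, if the wrist force passes 120 N, or if a joint passes its speed limit or range.

## Working session

There is one attempt and no reset: what is moved stays moved. The work goes in short steps, Python scripts to look and compute and a tool call to move; the robot and the scene stay as the last step left them, time stands still between calls to the robot, and variables do not carry over. Pictures are saved under pics/ and viewed, at most 14 in all, crops included, and the job is handed in when it is done.

Besides the shell and the picture viewer there is one more tool, called as name(argument=value, ...) on one line, values as JSON. jog_arm: Moves the arm, as the interface text tells. Its arguments: {"type":"object","properties":{"hand":{"type":"array"},"travel":{"type":"array"},"yaw":{"type":"array"},"grip_force":{"type":"number"}},"required":["hand","travel","yaw"]}

```bash
mkdir -p pics; python3 - <<'E'
from rig import env
import cv2
for n in("top","side"):
    cv2.imwrite(f"pics/{n}0.png",env.get_image(n)[:,:,::-1]); print(env.calibration(n))
s=env.observe(); print(s, env.finger_overhang)
E
```

```text
{'fx': 580.4497139918188, 'fy': 580.4497139918188, 'cx': 326.37190744801944, 'cy': 242.47316506871258, 'k1': -0.05079058020790777, 'position': array([0.31878235, 0.06600773, 1.34932267]), 'rotation': array([[ 0.0102254 , -0.99422556,  0.10682214],
       [-0.99963566, -0.01283239, -0.02374613],
       [ 0.0249798 , -0.10654041, -0.99399454]])}
{'fx': 481.18167320704424, 'fy': 481.18167320704424, 'cx': 318.32991637147546, 'cy': 241.3361687196384, 'k1': -0.06811400492478759, 'position': array([-0.06610716,  0.76655719,  0.86716863]), 'rotation': array([[-8.15748152e-01, -3.91929049e-01,  4.25378153e-01],
       [-5.78407194e-01,  5.52413107e-01, -6.00237351e-01],
       [ 2.65987075e-04, -7.35684293e-01, -6.77324553e-01]])}
{'time_s': 0.1, 'q': array([-7.57060107e+01,  2.18373253e+01,  7.43787962e+01,  1.81235957e-03,
        8.38585955e+01, -1.23344642e+01]), 'qvel': array([-0.07760948, -0.04300778, -0.12401379,  0.02366875, -0.02989547,
        0.0069766 ]), 'joint_efforts': array([ 5.24075222e-03, -4.49222946e+01, -2.31654328e+01, -9.54978168e-05,
        3.69128800e-03,  1.90806867e-05]), 'position': array([ 0.24646782, -0.49141888,  0.24778118]), 'tool_rot': array([[ 8.93933337e-01,  4.48199848e-01, -2.91491913e-04],
       [ 4.48199836e-01, -8.93932487e-01,  1.27145107e-03],
       [ 3.09290084e-04, -1.26723912e-03, -9.99999149e-01]]), 'ft_force': array([-0.95254619, -0.11973756, -0.30484636]), 'wrist_torque': array([-0.00406549, -0.00918065, -0.02171341]), 'gripper_force': 0.0, 'grip_width': 0.0854845158472544} 0.017
```

View pics/top0.png

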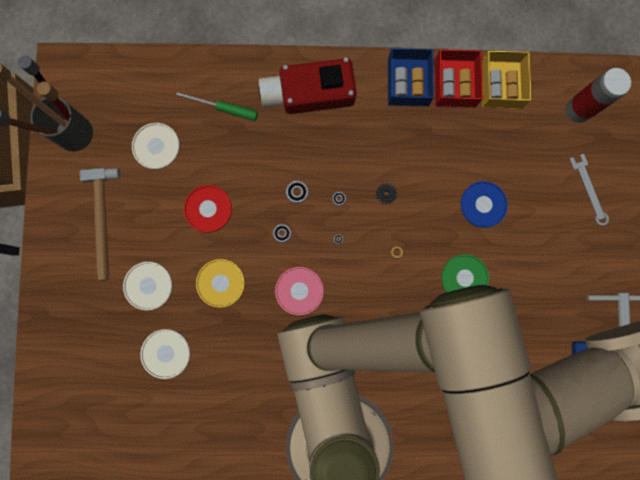

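View pics/side0.png

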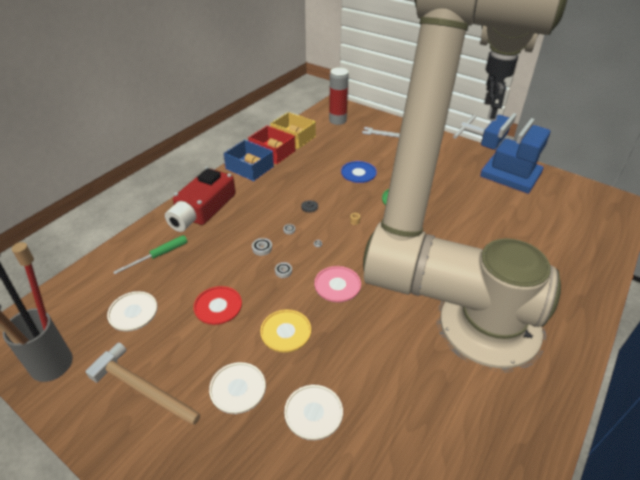

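The top view shows:
- **Bearings:** at (297,191), (282,233), (339,198) and (338,239). Their order by apparent size is XL, L, M, S.
- **Not bearings:** the gear at (386,194) and the bush at (397,252).
- **Dishes:** red (208,209), yellow (220,283), green (465,278, partly close to the arm) and blue (484,204).
- **Decoy dishes:** pink (299,291) and white (155,145), (147,286), (165,354).

Next I'll measure these and check them in one close crop.

```bash
cat > h.py <<'E'
from rig import env
import cv2, numpy as np
def ray(n,uv,z):
    c=env.calibration(n); K=np.array([[c["fx"],0,c["cx"]],[0,c["fy"],c["cy"]],[0,0,1]])
    p=cv2.undistortPoints(np.array([[uv]],float),K,np.array([c["k1"],0,0,0.]))[0,0]
    d=c["rotation"]@np.array([p[0],p[1],1]); o=c["position"]
    return o+d*(z-o[2])/d[2]
def ring(n,im,uv,r,z,f):
    """centre & diameter of blob f(hsv) near uv, cast on plane z"""
    u,v=map(int,uv); x0,y0=max(u-r,0),max(v-r,0)
    m=f(cv2.cvtColor(im[y0:v+r,x0:u+r],cv2.COLOR_RGB2HSV)).astype(np.uint8)
    cs,_=cv2.findContours(m,cv2.RETR_EXTERNAL,cv2.CHAIN_APPROX_NONE)
    h=cv2.convexHull(np.vstack([c for c in cs if len(c)>3])); 
    P=np.array([ray(n,(a+x0,b+y0),z)[:2] for a,b in h[:,0]],np.float32)
    M=cv2.moments(h); c=(M["m10"]/M["m00"]+x0,M["m01"]/M["m00"]+y0)
    w=P.max(0)-P.min(0)
    return c,ray(n,c,z),w
steel=lambda h:(h[...,1]<70)|(h[...,2]<40)
sat=lambda lo,hi:(lambda h:(h[...,0]>=lo)&(h[...,0]<=hi)&(h[...,1]>150)&(h[...,2]>90))
E
python3 - <<'E'
from h import *
im=env.get_image("top"); sd=env.get_image("side")
crop=cv2.resize(im[170:270,255:415],None,fx=5,fy=5,interpolation=cv2.INTER_CUBIC); cv2.imwrite("pics/c1.png",crop[:,:,::-1])
for k,t,s,r,z in[("xl",(297,191),(262,246),17,.015),("l",(282,233),(284,269),15,.013),("m",(339,198),(289,229),13,.010),("s",(338,239),(318,243),10,.007)]:
    for n,i,uv in(("top",im,t),("side",sd,s)):
        print(k,n,*[np.round(a,4) for a in ring(n,i,uv,r,z,steel)])
white=lambda h:(h[...,1]<60)&(h[...,2]>120)
for k,t,s in[("red",(208,209),(218,305)),("yel",(220,283),(286,330)),("green",(465,278),None),("blue",(484,204),(358,172))]:
    print(k,"magnet",*[np.round(a,4) for a in ring("top",im,t,13,.003,white)])
    if s: print(k,"side magnet",*[np.round(a,4) for a in ring("side",sd,s,13,.003,white)])
E
```

```text
xl top [296.6357 191.4798] [0.5809 0.1047 0.015 ] [0.05   0.0492]
xl side [261.5446 246.3107] [0.5779 0.1119 0.015 ] [0.0598 0.0631]
l top [281.5868 232.8164] [0.4836 0.1381 0.013 ] [0.0421 0.0396]
l side [282.9813 269.4914] [0.4821 0.1436 0.013 ] [0.0478 0.0492]
m top [338.5029 198.1544] [0.5675 0.0067 0.01  ] [0.0333 0.0306]
m side [288.8045 228.6182] [0.5669 0.0117 0.01  ] [0.0357 0.0387]
s top [337.9129 238.8559] [0.4719 0.0071 0.007 ] [0.0188 0.0187]
s side [317.5    243.1802] [0.4717 0.0114 0.007 ] [0.022 0.025]
red magnet [207.4621 208.295 ] [0.5404 0.3132 0.003 ] [0.038  0.0356]
red side magnet [217.4119 304.8843] [0.5419 0.3148 0.003 ] [0.0381 0.0383]
yel magnet [219.9889 282.7677] [0.3667 0.2787 0.003 ] [0.037  0.0373]
yel side magnet [285.4836 330.1521] [0.368  0.2796 0.003 ] [0.0372 0.0391]
green magnet [464.8937 277.7619] [ 0.3846 -0.2912  0.003 ] [0.0375 0.038 ]
blue magnet [483.4806 203.9681] [ 0.5603 -0.3386  0.003 ] [0.0386 0.0364]
blue side magnet [357.885  166.6687] [ 0.5773 -0.36    0.003 ] [0.0797 0.084 ]
```

View pics/c1.png

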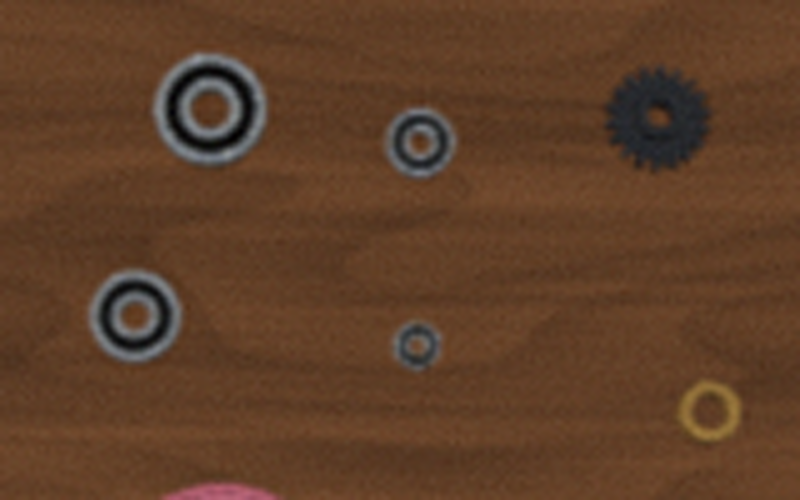

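The crop confirms the choice. The four seal-black, steel-ringed bearings have outer diameters of about 50, 41, 32 and 20 mm, and the gear and bush are clearly different. I'll start with bearing M and move to above (0.567, 0.008).

jog_arm(hand=[0.08, 0.07, 0.06, 0.05, 0.05], travel=[[0.032, 0.05, -0.012], [0.032, 0.05, -0.012], [0.032, 0.05, -0.012], [0.032, 0.05, -0.012], [0.032, 0.05, -0.012]], yaw=[0, 0, 0, 0, 0], grip_force=30)

```text
time_s: 0.82
position: [0.4073, -0.24, 0.188]
tool_rot: [[0.894, 0.448, 0.0], [0.448, -0.894, -0.0], [0.0, 0.0, -1.0]]
ft_force: [0.4, -1.4, 0.1]
grip_width: 0.0501
gripper_force: 0.0
```

jog_arm(hand=[0.05, 0.05, 0.05, 0.05, 0.05], travel=[[0.032, 0.05, -0.012], [0.032, 0.05, -0.012], [0.032, 0.05, -0.012], [0.032, 0.05, -0.012], [0.032, 0.05, -0.012]], yaw=[0, 0, 0, 0, 0])

```text
time_s: 1.45
position: [0.5674, 0.0102, 0.1279]
tool_rot: [[0.894, 0.448, 0.0], [0.448, -0.894, -0.0], [0.0, 0.0, -1.0]]
ft_force: [0.7, -1.9, -0.0]
grip_width: 0.0499
gripper_force: 0.0
```

jog_arm(hand=[0.05, 0.05, 0.05, 0.05, 0.05], travel=[[0, 0, -0.03], [0, 0, -0.03], [0, 0, -0.01], [0, 0, 0], [0, 0, 0]], yaw=[0, 0, 0, 0, 0])

```text
time_s: 2.08
position: [0.5671, 0.0081, 0.0595]
tool_rot: [[0.894, 0.448, 0.002], [0.448, -0.894, -0.0], [0.002, 0.001, -1.0]]
ft_force: [0.4, 0.1, 0.0]
grip_width: 0.05
gripper_force: 0.0
```

```bash
python3 - <<'E'
from h import *
im=env.get_image("top"); sd=env.get_image("side")
a=cv2.resize(sd[170:290,230:390],(800,600),interpolation=cv2.INTER_CUBIC)
cv2.imwrite("pics/c2.png",a[:,:,::-1]); print(env.finger_overhang)
E
```

```text
0.017
```

View pics/c2.png

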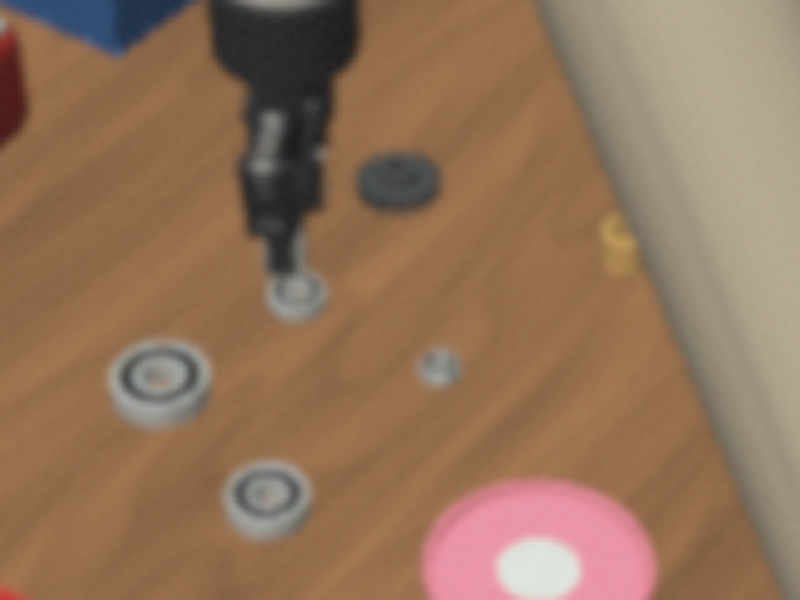

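The side crop shows the fingers (285,260 in the crop) directly over bearing M (296,292), with the gear and bush well clear. I'll descend and grip.

jog_arm(hand=[0.05, 0.05, 0.05, 0.05, 0.05], travel=[[0, 0, -0.015], [0, 0, -0.015], [0, 0, -0.0105], [0, 0, 0], [0, 0, 0]], yaw=[0, 0, 0, 0, 0])

```text
time_s: 2.8
position: [0.5667, 0.0083, 0.018]
tool_rot: [[0.894, 0.448, 0.0], [0.448, -0.894, -0.0], [0.0, 0.0, -1.0]]
ft_force: [0.6, -0.0, 1.2]
grip_width: 0.0499
gripper_force: 0.0
```

jog_arm(hand=[0.04, 0.034, 0.028, 0.028, 0.028], travel=[[0, 0, 0], [0, 0, 0], [0, 0, 0], [0, 0, 0], [0, 0, 0]], yaw=[0, 0, 0, 0, 0])

```text
time_s: 3.42
position: [0.5667, 0.0084, 0.0183]
tool_rot: [[0.894, 0.448, 0.001], [0.448, -0.894, -0.0], [0.001, 0.0, -1.0]]
ft_force: [-2.2, 0.7, 5.8]
grip_width: 0.03
gripper_force: 29.5
```

jog_arm(hand=[0.028, 0.028, 0.028, 0.028, 0.028], travel=[[0, 0, 0.005], [0, 0, 0.01], [0, 0, 0.02], [0, 0, 0.02], [0, 0, 0]], yaw=[0, 0, 0, 0, 0])

```text
time_s: 4.05
position: [0.5672, 0.0083, 0.0743]
tool_rot: [[0.894, 0.448, 0.003], [0.448, -0.894, -0.001], [0.003, 0.002, -1.0]]
ft_force: [-0.6, -0.1, -1.4]
grip_width: 0.0301
gripper_force: 29.7
```

```bash
python3 - <<'E'
from h import *
sd=env.get_image("side")
a=cv2.resize(sd[170:250,240:346],(795,600),interpolation=cv2.INTER_CUBIC)
cv2.imwrite("pics/c3.png",a[:,:,::-1])
E
```

```text
(no output)
```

View pics/c3.png

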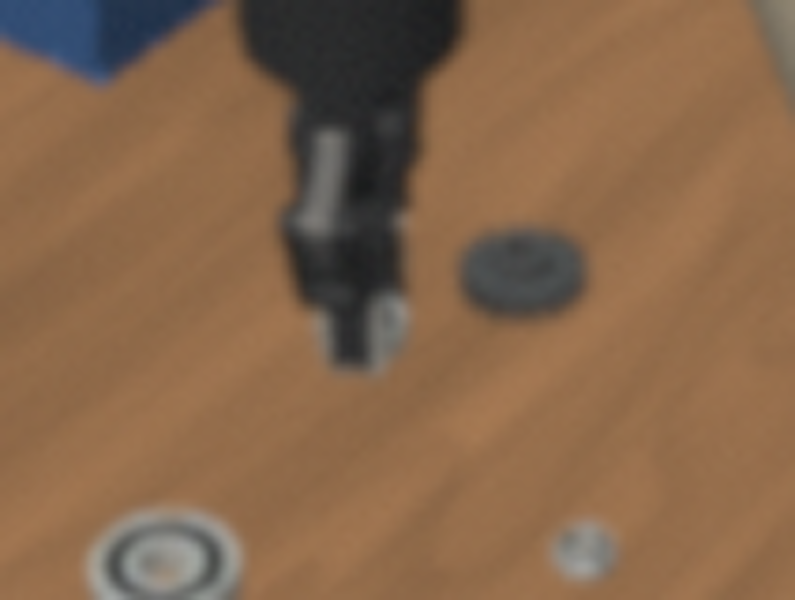

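The bearing looks possibly tilted in the fingers (bright face at 390,330). I'll carry it over the green dish and look from there.

jog_arm(hand=[0.028, 0.028, 0.028, 0.028, 0.028], travel=[[-0.02, -0.03, 0], [-0.03, -0.05, 0], [-0.03, -0.05, 0], [-0.03, -0.05, 0], [-0.03, -0.05, 0]], yaw=[0, 0, 0, 0, 0])

```text
time_s: 4.72
position: [0.4251, -0.2228, 0.0721]
tool_rot: [[0.894, 0.448, -0.001], [0.448, -0.894, 0.001], [-0.0, -0.001, -1.0]]
ft_force: [1.1, 0.2, 0.0]
grip_width: 0.0302
gripper_force: 29.7
```

jog_arm(hand=[0.028, 0.028, 0.028, 0.028, 0.028], travel=[[-0.03, -0.05, 0], [-0.012, -0.019, -0.01], [0, 0, -0.01], [0, 0, 0], [0, 0, 0]], yaw=[0, 0, 0, 0, 0])

```text
time_s: 5.35
position: [0.385, -0.2897, 0.0528]
tool_rot: [[0.893, 0.45, -0.0], [0.45, -0.893, 0.0], [-0.0, -0.0, -1.0]]
ft_force: [-0.1, 0.1, 1.0]
grip_width: 0.0302
gripper_force: 29.8
```

```bash
python3 - <<'E'
from h import *
t=env.get_image("top");sd=env.get_image("side")
a=cv2.resize(t[225:325,415:515],(400,400),interpolation=cv2.INTER_CUBIC)
b=cv2.resize(sd[130:230,350:450],(400,400),interpolation=cv2.INTER_CUBIC)
cv2.imwrite("pics/c4.png",np.hstack([a,b])[:,:,::-1])
E
```

```text
(no output)
```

View pics/c4.png

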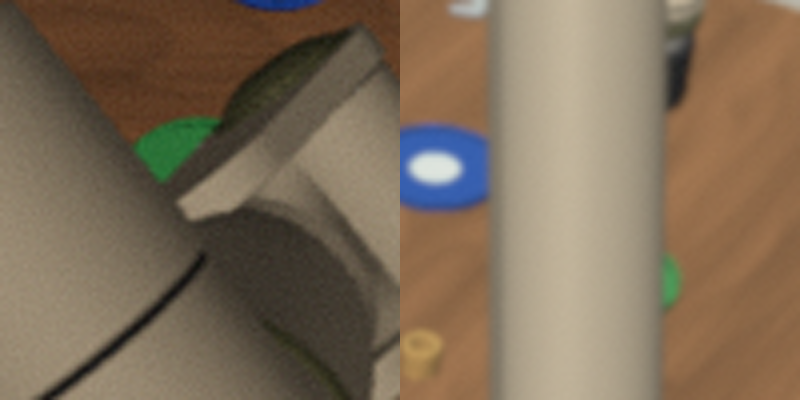

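Both cameras are blocked here by the arm. I'll lower slowly and judge by force.

jog_arm(hand=[0.028, 0.028, 0.028, 0.028, 0.028], travel=[[0, 0, -0.008], [0, 0, -0.008], [0, 0, -0.004], [0, 0, 0], [0, 0, 0]], yaw=[0, 0, 0, 0, 0])

```text
time_s: 6.08
position: [0.3846, -0.2907, 0.0329]
tool_rot: [[0.894, 0.448, 0.0], [0.448, -0.894, -0.0], [0.0, 0.0, -1.0]]
ft_force: [-0.3, -0.4, 0.4]
grip_width: 0.0304
gripper_force: 29.8
```

jog_arm(hand=[0.028, 0.028, 0.028, 0.028, 0.028], travel=[[0, 0, -0.002], [0, 0, -0.002], [0, 0, -0.001], [0, 0, 0], [0, 0, 0]], yaw=[0, 0, 0, 0, 0])

```text
time_s: 6.7
position: [0.3845, -0.2907, 0.0279]
tool_rot: [[0.894, 0.448, 0.0], [0.448, -0.894, -0.0], [-0.0, 0.0, -1.0]]
ft_force: [0.0, -0.4, 0.1]
grip_width: 0.0305
gripper_force: 29.8
```

jog_arm(hand=[0.028, 0.028, 0.028, 0.028, 0.028], travel=[[0, 0, -0.001], [0, 0, -0.001], [0, 0, -0.001], [0, 0, 0], [0, 0, 0]], yaw=[0, 0, 0, 0, 0])

```text
time_s: 7.32
position: [0.3845, -0.2906, 0.0248]
tool_rot: [[0.894, 0.448, -0.0], [0.448, -0.894, 0.0], [0.0, -0.0, -1.0]]
ft_force: [0.6, -0.8, 0.2]
grip_width: 0.0303
gripper_force: 29.8
```

jog_arm(hand=[0.028, 0.028, 0.028, 0.028, 0.028], travel=[[0, 0, -0.001], [0, 0, -0.001], [0, 0, -0.001], [0, 0, 0], [0, 0, 0]], yaw=[0, 0, 0, 0, 0])

```text
time_s: 7.95
position: [0.3845, -0.2906, 0.0218]
tool_rot: [[0.894, 0.448, -0.0], [0.448, -0.894, 0.0], [-0.0, -0.0, -1.0]]
ft_force: [-0.0, -0.9, -0.1]
grip_width: 0.0304
gripper_force: 29.8
```

No contact down to 0.0218, so the bearing is held about flat. I'll touch down and release.

jog_arm(hand=[0.028, 0.028, 0.028, 0.028, 0.028], travel=[[0, 0, -0.0005], [0, 0, -0.0005], [0, 0, -0.0005], [0, 0, 0], [0, 0, 0]], yaw=[0, 0, 0, 0, 0])

```text
time_s: 8.57
position: [0.3846, -0.2907, 0.0212]
tool_rot: [[0.894, 0.448, 0.0], [0.448, -0.894, -0.001], [0.0, 0.001, -1.0]]
ft_force: [-2.1, 2.1, 12.3]
grip_width: 0.03
gripper_force: 30.9
```

jog_arm(hand=[0.032, 0.036, 0.042, 0.048, 0.05], travel=[[0, 0, 0], [0, 0, 0], [0, 0, 0], [0, 0, 0], [0, 0, 0]], yaw=[0, 0, 0, 0, 0])

```text
time_s: 9.2
position: [0.3845, -0.2906, 0.0203]
tool_rot: [[0.894, 0.448, -0.0], [0.448, -0.894, 0.0], [0.0, -0.0, -1.0]]
ft_force: [0.3, 0.2, 0.7]
grip_width: 0.05
gripper_force: 0.0
```

jog_arm(hand=[0.05, 0.05, 0.05, 0.05, 0.05], travel=[[0, 0, 0.01], [0, 0, 0.02], [0, 0, 0.02], [0.015, 0.05, 0.02], [0.015, 0.05, 0.01]], yaw=[0, 0, 0, 0, 0])

```text
time_s: 9.82
position: [0.415, -0.1899, 0.1019]
tool_rot: [[0.895, 0.447, 0.002], [0.447, -0.895, -0.001], [0.001, 0.002, -1.0]]
ft_force: [1.8, -0.3, -0.6]
grip_width: 0.0498
gripper_force: 0.0
```

jog_arm(hand=[0.044, 0.038, 0.038, 0.038, 0.038], travel=[[0.015, 0.05, 0], [0.015, 0.05, 0], [0.015, 0.05, 0], [0.0125, 0.048, 0], [0, 0, -0.01]], yaw=[0, 0, 0, 0, 0])

```text
time_s: 10.45
position: [0.4726, 0.0099, 0.0912]
tool_rot: [[0.892, 0.452, 0.002], [0.452, -0.892, -0.0], [0.002, 0.001, -1.0]]
ft_force: [0.2, -0.7, 0.4]
grip_width: 0.0382
gripper_force: 0.0
```

```bash
python3 - <<'E'
from h import *
t=env.get_image("top")
a=cv2.resize(t[228:328,415:515],(600,600),interpolation=cv2.INTER_CUBIC)
cv2.imwrite("pics/c5.png",a[:,:,::-1])
E
```

```text
(no output)
```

View pics/c5.png

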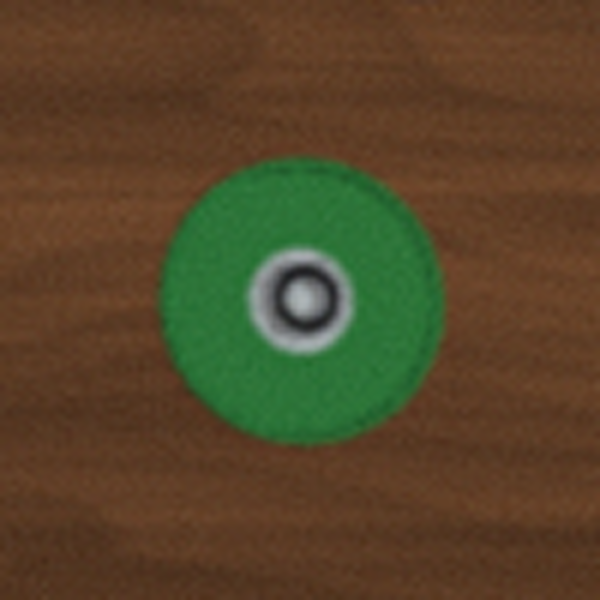

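The crop shows bearing M flat and centred on the green dish's magnet (305,298 against the dish centre at 302,300). Bearing S is next.

jog_arm(hand=[0.038, 0.038, 0.038, 0.038, 0.038], travel=[[0, 0, -0.03], [0, 0, -0.02], [0, 0, -0.015], [0, 0, -0.0068], [0, 0, 0]], yaw=[0, 0, 0, 0, 0])

```text
time_s: 11.12
position: [0.4719, 0.0067, 0.0186]
tool_rot: [[0.894, 0.447, -0.0], [0.447, -0.894, 0.0], [-0.0, -0.0, -1.0]]
ft_force: [-1.2, 0.2, -0.2]
grip_width: 0.0381
gripper_force: 0.0
```

jog_arm(hand=[0.032, 0.026, 0.018, 0.018, 0.018], travel=[[0, 0, 0], [0, 0, 0], [0, 0, 0], [0, 0, 0], [0, 0, 0]], yaw=[0, 0, 0, 0, 0])

```text
time_s: 11.75
position: [0.4722, 0.0073, 0.0191]
tool_rot: [[0.894, 0.448, 0.001], [0.448, -0.894, -0.0], [0.001, 0.001, -1.0]]
ft_force: [-0.8, -0.7, 5.0]
grip_width: 0.0198
gripper_force: 29.1
```

jog_arm(hand=[0.018, 0.018, 0.018, 0.018, 0.018], travel=[[0, 0, 0.005], [0, 0, 0.01], [0, 0, 0.02], [0, 0, 0.025], [0.008, -0.03, 0.01]], yaw=[0, 0, 0, 0, 0])

```text
time_s: 12.38
position: [0.4801, -0.0219, 0.0904]
tool_rot: [[0.893, 0.451, 0.002], [0.451, -0.893, -0.0], [0.002, 0.001, -1.0]]
ft_force: [-0.3, 0.5, -1.6]
grip_width: 0.0197
gripper_force: 29.4
```

jog_arm(hand=[0.018, 0.018, 0.018, 0.018, 0.018], travel=[[0.014, -0.055, 0], [0.014, -0.055, 0], [0.014, -0.055, 0], [0.014, -0.055, 0], [0.014, -0.055, 0]], yaw=[0, 0, 0, 0, 0])

```text
time_s: 13.0
position: [0.5502, -0.2995, 0.0893]
tool_rot: [[0.894, 0.448, 0.0], [0.448, -0.894, -0.0], [0.0, 0.0, -1.0]]
ft_force: [-0.5, 0.4, -0.3]
grip_width: 0.0192
gripper_force: 29.4
```

jog_arm(hand=[0.018, 0.018, 0.018, 0.018, 0.018], travel=[[0.011, -0.04, 0], [0, 0, -0.01], [0, 0, -0.02], [0, 0, -0.01], [0, 0, 0]], yaw=[0, 0, 0, 0, 0])

```text
time_s: 13.62
position: [0.5608, -0.3367, 0.0482]
tool_rot: [[0.894, 0.449, -0.001], [0.449, -0.894, 0.001], [-0.001, -0.002, -1.0]]
ft_force: [0.8, -0.4, 0.0]
grip_width: 0.0194
gripper_force: 29.4
```

```bash
python3 - <<'E'
from h import *
print(env.observe()["position"])
sd=env.get_image("side")
a=cv2.resize(sd[110:210,290:420],(780,600),interpolation=cv2.INTER_CUBIC)
cv2.imwrite("pics/c6.png",a[:,:,::-1])
E
```

```text
[ 0.56080862 -0.33669451  0.04816798]
```

View pics/c6.png

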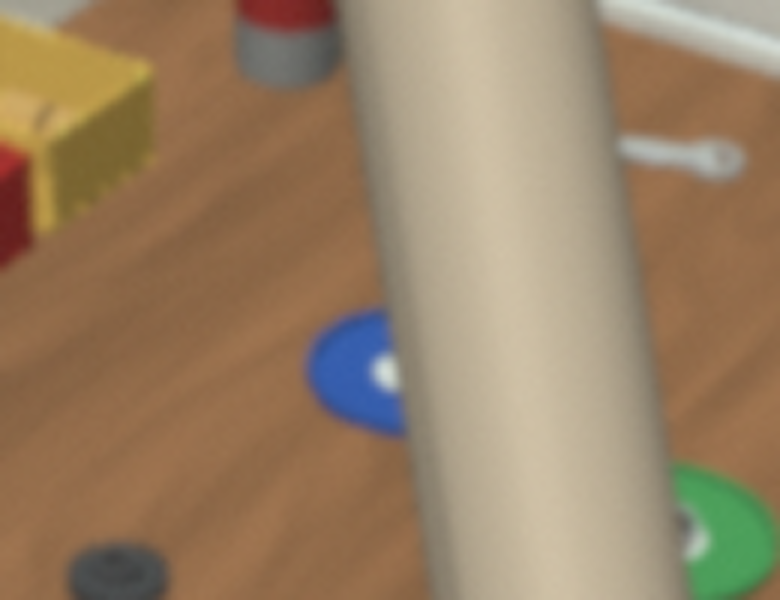

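The arm hides the fingers here. The gear is undisturbed and the wrist holds position. I'll lower by force, with contact expected near 0.022.

jog_arm(hand=[0.018, 0.018, 0.018, 0.018, 0.018], travel=[[0, 0, -0.01], [0, 0, -0.008], [0, 0, -0.005], [0, 0, -0.001], [0, 0, 0]], yaw=[0, 0, 0, 0, 0])

```text
time_s: 14.3
position: [0.5611, -0.3377, 0.0246]
tool_rot: [[0.894, 0.448, 0.0], [0.448, -0.894, -0.0], [0.0, 0.0, -1.0]]
ft_force: [-0.3, -0.3, -0.8]
grip_width: 0.0197
gripper_force: 29.4
```

jog_arm(hand=[0.018, 0.018, 0.018, 0.018, 0.018], travel=[[0, 0, -0.0005], [0, 0, -0.0005], [0, 0, -0.0005], [0, 0, 0], [0, 0, 0]], yaw=[0, 0, 0, 0, 0])

```text
time_s: 14.92
position: [0.561, -0.3376, 0.023]
tool_rot: [[0.894, 0.448, 0.0], [0.448, -0.894, 0.0], [0.0, -0.0, -1.0]]
ft_force: [0.4, -0.2, -0.8]
grip_width: 0.0194
gripper_force: 29.4
```

jog_arm(hand=[0.018, 0.018, 0.018, 0.018, 0.018], travel=[[0, 0, -0.0005], [0, 0, -0.0005], [0, 0, -0.0003], [0, 0, 0], [0, 0, 0]], yaw=[0, 0, 0, 0, 0])

```text
time_s: 15.55
position: [0.561, -0.3376, 0.0221]
tool_rot: [[0.894, 0.448, 0.0], [0.448, -0.894, -0.0], [0.0, 0.0, -1.0]]
ft_force: [-1.1, 0.8, 5.3]
grip_width: 0.0198
gripper_force: 29.9
```

Contact at 0.0221, as expected. I'll release, lift and go to bearing L.

jog_arm(hand=[0.022, 0.026, 0.031, 0.036, 0.038], travel=[[0, 0, 0], [0, 0, 0], [0, 0, 0], [0, 0, 0], [0, 0, 0]], yaw=[0, 0, 0, 0, 0])

```text
time_s: 16.18
position: [0.561, -0.3376, 0.0217]
tool_rot: [[0.894, 0.448, -0.0], [0.448, -0.894, 0.0], [-0.0, -0.0, -1.0]]
ft_force: [0.3, -0.5, 0.3]
grip_width: 0.0381
gripper_force: 0.0
```

jog_arm(hand=[0.038, 0.038, 0.045, 0.055, 0.06], travel=[[0, 0, 0.01], [0, 0, 0.03], [0, 0, 0.04], [-0.0098, 0.059, 0], [-0.0098, 0.059, 0]], yaw=[0, 0, 0, 0, 0])

```text
time_s: 16.8
position: [0.5412, -0.2186, 0.1028]
tool_rot: [[0.894, 0.447, 0.002], [0.447, -0.894, -0.001], [0.001, 0.002, -1.0]]
ft_force: [1.2, 0.5, 0.4]
grip_width: 0.0596
gripper_force: 0.0
```

jog_arm(hand=[0.06, 0.06, 0.06, 0.06, 0.06], travel=[[-0.0098, 0.059, 0], [-0.0098, 0.059, 0], [-0.0098, 0.059, 0], [-0.0098, 0.059, 0], [-0.0098, 0.059, 0]], yaw=[0, 0, 0, 0, 0])

```text
time_s: 17.42
position: [0.4922, 0.0771, 0.1026]
tool_rot: [[0.894, 0.448, 0.002], [0.448, -0.894, -0.0], [0.001, 0.001, -1.0]]
ft_force: [1.4, 0.6, -0.2]
grip_width: 0.0599
gripper_force: 0.0
```

jog_arm(hand=[0.06, 0.06, 0.06, 0.06, 0.06], travel=[[-0.0094, 0.0635, 0], [0, 0, 0], [0, 0, 0], [0, 0, 0], [0, 0, 0]], yaw=[0, 0, 0, 0, 0])

```text
out of range; nothing moved
```

jog_arm(hand=[0.06, 0.06, 0.06, 0.06, 0.06], travel=[[-0.0094, 0.05, 0], [0, 0.0135, -0.02], [0, 0, -0.02], [0, 0, 0], [0, 0, 0]], yaw=[0, 0, 0, 0, 0])

```text
time_s: 18.05
position: [0.4836, 0.1387, 0.0627]
tool_rot: [[0.894, 0.448, 0.001], [0.448, -0.894, 0.0], [0.001, 0.001, -1.0]]
ft_force: [1.3, 0.0, 0.6]
grip_width: 0.0598
gripper_force: 0.0
```

jog_arm(hand=[0.06, 0.06, 0.06, 0.06, 0.06], travel=[[0, 0, -0.015], [0, 0, -0.015], [0, 0, -0.01], [0, 0, -0.003], [0, 0, 0]], yaw=[0, 0, 0, 0, 0])

```text
time_s: 18.68
position: [0.4832, 0.1388, 0.019]
tool_rot: [[0.894, 0.448, 0.0], [0.448, -0.894, 0.0], [0.0, 0.0, -1.0]]
ft_force: [0.2, -0.2, 0.0]
grip_width: 0.06
gripper_force: 0.0
```

jog_arm(hand=[0.05, 0.044, 0.038, 0.038, 0.038], travel=[[0, 0, 0], [0, 0, 0], [0, 0, 0], [0, 0, 0], [0, 0, 0]], yaw=[0, 0, 0, 0, 0], grip_force=40)

```text
time_s: 19.3
position: [0.4832, 0.1389, 0.0194]
tool_rot: [[0.894, 0.448, 0.001], [0.448, -0.894, 0.0], [0.001, 0.0, -1.0]]
ft_force: [-1.4, -0.1, 6.2]
grip_width: 0.0401
gripper_force: 39.5
```

jog_arm(hand=[0.038, 0.038, 0.038, 0.038, 0.038], travel=[[0, 0, 0.005], [0, 0, 0.015], [0, 0, 0.02], [-0.016, 0.02, 0.01], [-0.025, 0.03, 0]], yaw=[0, 0, 0, 0, 0])

```text
time_s: 19.92
position: [0.4424, 0.1891, 0.0696]
tool_rot: [[0.895, 0.447, 0.002], [0.447, -0.895, 0.0], [0.002, 0.001, -1.0]]
ft_force: [-0.2, 0.3, -1.5]
grip_width: 0.04
gripper_force: 40.5
```

jog_arm(hand=[0.038, 0.038, 0.038, 0.038, 0.038], travel=[[-0.025, 0.03, 0], [-0.025, 0.03, 0], [-0.025, 0.03, -0.01], [0, 0, -0.015], [0, 0, 0]], yaw=[0, 0, 0, 0, 0])

```text
time_s: 20.55
position: [0.3665, 0.2789, 0.0434]
tool_rot: [[0.894, 0.449, -0.001], [0.449, -0.894, -0.001], [-0.002, -0.0, -1.0]]
ft_force: [0.5, -0.5, -1.0]
grip_width: 0.04
gripper_force: 40.6
```

```bash
python3 - <<'E'
from h import *
print(env.observe()["position"])
sd=env.get_image("side")
a=cv2.resize(sd[260:380,206:366],(800,600),interpolation=cv2.INTER_CUBIC)
cv2.imwrite("pics/c7.png",a[:,:,::-1])
E
```

```text
[0.36648582 0.27892575 0.0433617 ]
```

View pics/c7.png

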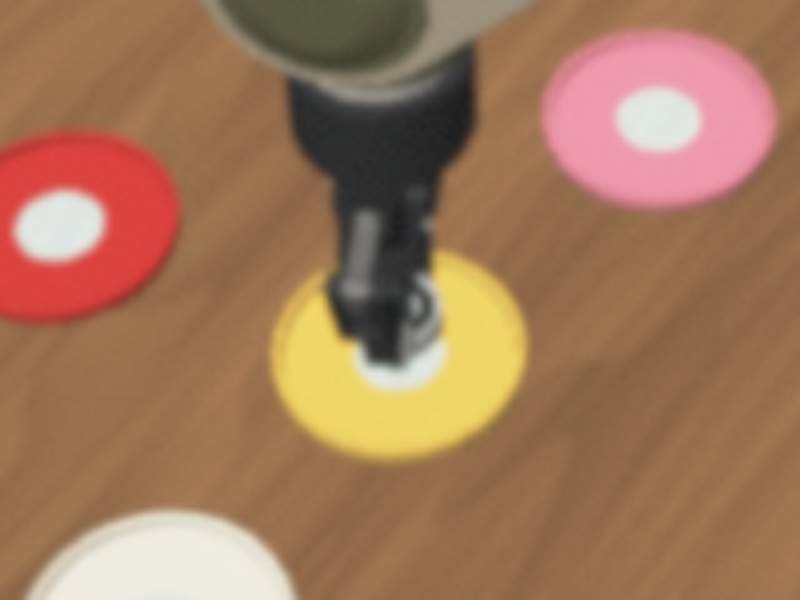

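The side view shows bearing L held at (420,310), over the magnet of the yellow dish (centre about 400,355). I'll lower it.

jog_arm(hand=[0.038, 0.038, 0.038, 0.038, 0.038], travel=[[0, 0, -0.008], [0, 0, -0.006], [0, 0, -0.004], [0, 0, -0.001], [0, 0, 0]], yaw=[0, 0, 0, 0, 0])

```text
time_s: 21.22
position: [0.3671, 0.2789, 0.0247]
tool_rot: [[0.894, 0.448, -0.0], [0.448, -0.894, 0.0], [-0.0, -0.0, -1.0]]
ft_force: [0.5, -0.2, -0.8]
grip_width: 0.0398
gripper_force: 40.6
```

jog_arm(hand=[0.038, 0.038, 0.038, 0.038, 0.038], travel=[[0, 0, -0.0005], [0, 0, -0.0005], [0, 0, -0.0005], [0, 0, -0.0005], [0, 0, 0]], yaw=[0, 0, 0, 0, 0])

```text
time_s: 21.85
position: [0.367, 0.2789, 0.0227]
tool_rot: [[0.894, 0.448, -0.0], [0.448, -0.894, -0.0], [-0.0, 0.0, -1.0]]
ft_force: [-1.1, 0.2, -1.2]
grip_width: 0.0402
gripper_force: 40.6
```

jog_arm(hand=[0.038, 0.038, 0.038, 0.038, 0.038], travel=[[0, 0, -0.0004], [0, 0, -0.0003], [0, 0, 0], [0, 0, 0], [0, 0, 0]], yaw=[0, 0, 0, 0, 0])

```text
time_s: 22.48
position: [0.3671, 0.2789, 0.0224]
tool_rot: [[0.894, 0.448, 0.0], [0.448, -0.894, 0.0], [0.0, 0.0, -1.0]]
ft_force: [0.0, -0.7, 5.5]
grip_width: 0.0399
gripper_force: 41.2
```

jog_arm(hand=[0.042, 0.046, 0.052, 0.058, 0.06], travel=[[0, 0, 0], [0, 0, 0], [0, 0, 0], [0, 0, 0], [0, 0, 0]], yaw=[0, 0, 0, 0, 0])

```text
time_s: 23.1
position: [0.367, 0.2789, 0.022]
tool_rot: [[0.894, 0.448, -0.0], [0.448, -0.894, 0.0], [-0.0, -0.0, -1.0]]
ft_force: [-0.9, 0.7, 0.3]
grip_width: 0.0596
gripper_force: 0.0
```

jog_arm(hand=[0.06, 0.06, 0.065, 0.07, 0.07], travel=[[0, 0, 0.01], [0, 0, 0.03], [0, 0, 0.03], [0.043, -0.035, 0], [0.043, -0.035, 0]], yaw=[0, 0, 0, 0, 0])

```text
time_s: 23.72
position: [0.4541, 0.2083, 0.0933]
tool_rot: [[0.893, 0.45, 0.002], [0.45, -0.893, 0.0], [0.002, 0.0, -1.0]]
ft_force: [0.5, 0.4, -0.3]
grip_width: 0.0702
gripper_force: 0.0
```

jog_arm(hand=[0.07, 0.07, 0.07, 0.07, 0.07], travel=[[0.043, -0.035, 0], [0.043, -0.035, 0], [0.0415, -0.033, 0], [0, 0, -0.02], [0, 0, -0.01]], yaw=[0, 0, 0, 0, 0])

```text
time_s: 24.35
position: [0.5802, 0.1056, 0.0615]
tool_rot: [[0.894, 0.448, -0.001], [0.448, -0.894, 0.0], [-0.001, -0.001, -1.0]]
ft_force: [-0.5, -0.2, 0.5]
grip_width: 0.0699
gripper_force: 0.0
```

jog_arm(hand=[0.07, 0.07, 0.07, 0.07, 0.07], travel=[[0, 0, -0.015], [0, 0, -0.015], [0, 0, -0.01], [0, 0, -0.003], [0, 0, 0]], yaw=[0, 0, 0, 0, 0])

```text
time_s: 24.98
position: [0.5806, 0.1059, 0.0191]
tool_rot: [[0.894, 0.448, 0.0], [0.448, -0.894, -0.0], [0.0, 0.0, -1.0]]
ft_force: [0.6, -0.5, 0.8]
grip_width: 0.0698
gripper_force: 0.0
```

jog_arm(hand=[0.06, 0.054, 0.047, 0.047, 0.047], travel=[[0, 0, 0], [0, 0, 0], [0, 0, 0], [0, 0, 0], [0, 0, 0]], yaw=[0, 0, 0, 0, 0], grip_force=50)

```text
time_s: 25.6
position: [0.5809, 0.1057, 0.02]
tool_rot: [[0.894, 0.448, 0.001], [0.448, -0.894, -0.0], [0.001, 0.001, -1.0]]
ft_force: [0.2, -0.0, 5.6]
grip_width: 0.0496
gripper_force: 51.1
```

jog_arm(hand=[0.047, 0.047, 0.047, 0.047, 0.047], travel=[[0, 0, 0.005], [0, 0, 0.015], [0, 0, 0.02], [0, 0, 0.01], [-0.005, 0.025, 0]], yaw=[0, 0, 0, 0, 0])

```text
time_s: 26.22
position: [0.5763, 0.13, 0.0703]
tool_rot: [[0.895, 0.446, 0.002], [0.446, -0.895, -0.0], [0.002, 0.001, -1.0]]
ft_force: [0.6, 0.9, -2.3]
grip_width: 0.0497
gripper_force: 52.1
```

jog_arm(hand=[0.047, 0.047, 0.047, 0.047, 0.047], travel=[[-0.009, 0.045, 0], [-0.009, 0.045, 0], [-0.009, 0.045, 0], [-0.008, 0.048, -0.01], [0, 0, -0.015]], yaw=[0, 0, 0, 0, 0])

```text
time_s: 26.85
position: [0.5396, 0.3169, 0.0441]
tool_rot: [[0.892, 0.452, 0.001], [0.452, -0.892, 0.001], [0.001, -0.0, -1.0]]
ft_force: [0.0, -0.8, -2.4]
grip_width: 0.0496
gripper_force: 52.3
```

```bash
python3 - <<'E'
from h import *
print(env.observe()["position"])
sd=env.get_image("side")
a=cv2.resize(sd[230:350,140:300],(800,600),interpolation=cv2.INTER_CUBIC)
cv2.imwrite("pics/c8.png",a[:,:,::-1])
E
```

```text
[0.5395509  0.31689593 0.04410444]
```

View pics/c8.png

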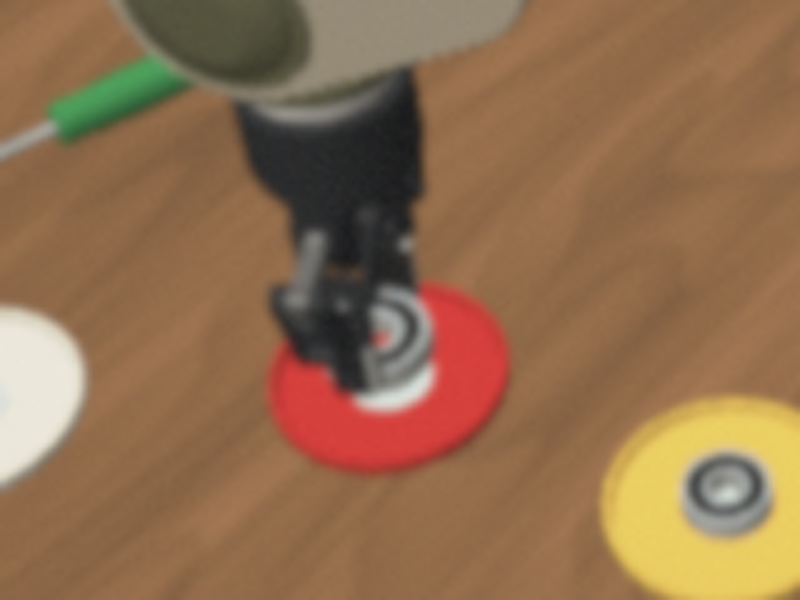

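Bearing L sits flat and centred in the yellow dish. XL is held over the red dish's magnet, at about (395,335). I'll lower it.

jog_arm(hand=[0.047, 0.047, 0.047, 0.047, 0.047], travel=[[0, 0, 0], [0, 0, -0.008], [0, 0, -0.006], [0, 0, -0.004], [0, 0, 0]], yaw=[0, 0, 0, 0, 0])

```text
time_s: 27.52
position: [0.5405, 0.3137, 0.0257]
tool_rot: [[0.894, 0.448, -0.001], [0.448, -0.894, -0.0], [-0.001, -0.0, -1.0]]
ft_force: [0.3, 0.6, -2.0]
grip_width: 0.0497
gripper_force: 52.3
```

jog_arm(hand=[0.047, 0.047, 0.047, 0.047, 0.047], travel=[[0, 0, -0.0005], [0, 0, -0.0005], [0, 0, -0.0005], [0, 0, -0.0005], [0, 0, 0]], yaw=[0, 0, 0, 0, 0])

```text
time_s: 28.15
position: [0.5405, 0.3139, 0.024]
tool_rot: [[0.894, 0.448, -0.0], [0.448, -0.894, -0.0], [-0.0, 0.0, -1.0]]
ft_force: [0.5, 0.1, -2.0]
grip_width: 0.0494
gripper_force: 52.3
```

jog_arm(hand=[0.047, 0.047, 0.047, 0.047, 0.047], travel=[[0, 0, -0.0005], [0, 0, -0.0005], [0, 0, -0.0005], [0, 0, 0], [0, 0, 0]], yaw=[0, 0, 0, 0, 0])

```text
time_s: 28.78
position: [0.5405, 0.3139, 0.023]
tool_rot: [[0.894, 0.448, 0.0], [0.448, -0.894, 0.0], [0.0, 0.0, -1.0]]
ft_force: [-2.1, -1.7, 5.8]
grip_width: 0.0499
gripper_force: 52.9
```

Contact. I'll release, lift, and clear the view to check everything.

jog_arm(hand=[0.052, 0.056, 0.06, 0.065, 0.068], travel=[[0, 0, 0], [0, 0, 0], [0, 0, 0], [0, 0, 0], [0, 0, 0]], yaw=[0, 0, 0, 0, 0])

```text
time_s: 29.4
position: [0.5405, 0.3139, 0.0225]
tool_rot: [[0.894, 0.448, -0.0], [0.448, -0.894, 0.0], [-0.0, -0.0, -1.0]]
ft_force: [0.0, 0.8, -1.3]
grip_width: 0.0676
gripper_force: 0.0
```

jog_arm(hand=[0.068, 0.068, 0.068, 0.068, 0.068], travel=[[0, 0, 0.01], [0, 0, 0.03], [0, 0, 0.04], [0, -0.05, 0.03], [0, -0.05, 0.03]], yaw=[0, 0, 0, 0, 0])

```text
time_s: 30.02
position: [0.5404, 0.2129, 0.1643]
tool_rot: [[0.893, 0.449, 0.001], [0.449, -0.893, 0.0], [0.001, 0.0, -1.0]]
ft_force: [0.8, -0.1, 0.6]
grip_width: 0.0681
gripper_force: 0.0
```

jog_arm(hand=[0.068, 0.068, 0.068, 0.068, 0.068], travel=[[0, -0.06, 0], [0, -0.06, 0], [0, -0.06, 0], [0, 0, 0], [0, 0, 0]], yaw=[0, 0, 0, 0, 0])

```text
time_s: 30.65
position: [0.5405, 0.0341, 0.1631]
tool_rot: [[0.894, 0.448, 0.001], [0.448, -0.894, 0.0], [0.001, 0.0, -1.0]]
ft_force: [-0.7, 0.6, -0.0]
grip_width: 0.0681
gripper_force: 0.0
```

```bash
python3 - <<'E'
from h import *
im=env.get_image("top"); sd=env.get_image("side")
cv2.imwrite("pics/end.png",im[:,:,::-1])
a=[cv2.resize(s,(400,300),interpolation=cv2.INTER_CUBIC) for s in(im[179:239,168:248],im[253:313,180:260],im[248:308,425:505],im[174:234,444:524])]
cv2.imwrite("pics/c9.png",np.vstack([np.hstack(a[:2]),np.hstack(a[2:])])[:,:,::-1])
E
```

```text
(no output)
```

View pics/end.png

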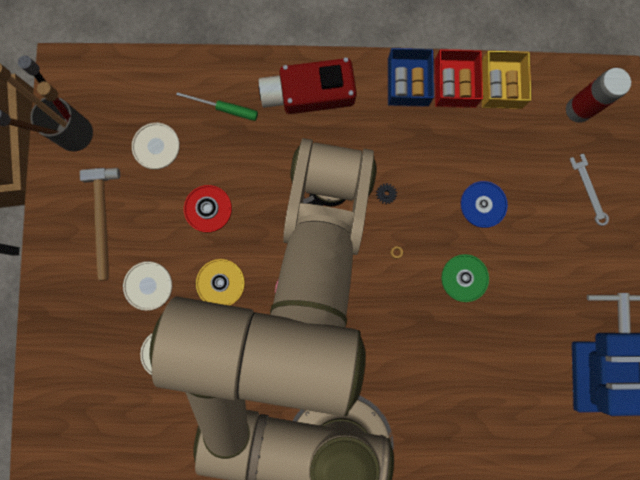

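View pics/c9.png

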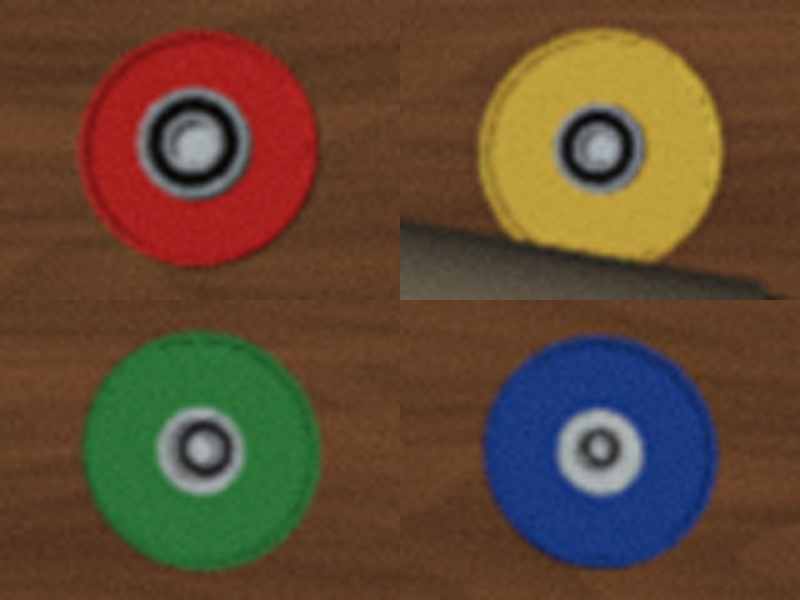

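All four bearings lie flat on their magnets, within about 3 mm of centre. The gear (386,194) and bush (397,252) have not moved. I'll hand the job in.

```bash
python3 -c "
from rig import env
print(env.close_job())"
```

```text
the job is handed in; nothing more can be done
None
```

The job is handed in: all four bearings lie flat and within about 3 mm of centre in their own dishes by the last pictures, the gear and bush are unmoved, and it took about 31 s; no verdict was returned.

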